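# Transfer watch heads to the tray in reverse order

## Robot

A 6-joint arm with a two-finger parallel gripper is mounted at the origin on the work surface. World frame = base frame: x ahead of the robot, y to its left, z up, the work surface at z = 0. Lengths are in m, angles in rad, forces in N, time in s.
With the tool pointing down it reaches from about 0.25 to 0.775 m from the base axis. Payload 4 kg.
Tool frame: the origin (TCP) lies between the finger pads; the fingertips stand 14 mm ahead of it and the grasp point (between the pads) lies 5 mm behind it (robot.nose_length is the distance from the TCP to the fingertips, in m); z points along the fingers, y is the direction in which the jaws open and shut (so a half turn about z gives the same grasp; the last joint's range is limited). The gripper opens to 94 mm and grips with 3 to 60 N. Pads are 16 mm wide; open, the fingers measure 119 mm over their backs; the gripper's body (75 mm by 177 mm) begins 78 mm behind the grasp point.
Start: joints at [-1.363, 0.087, 1.371, -0, 1.684, -0.103], TCP at [0.168, -0.524, 0.22] pointing down, gripper open.
Joint ranges: [-3.1, 3.1], [-0.76, 2.03], [0.27, 2.55], [-1.08, 4.22], [0.17, 2.65], [-2.57, 2.57]. Speed limits (rad/s): [2.79, 2.79, 3.14, 3.14, 3.14, 3.14].

## Interface

Orientations are given as [roll, pitch, yaw] about the fixed x, y, z axes, in that order (R = Rz(yaw) Ry(pitch) Rx(roll)).
In Python, from bench import robot, eyes, finder gives the robot as it stands.
- The arm moves only by the tool play_rows, never from a script. Its argument "rows" is a list of rows, each an object with "linear": the shift along the tool's x, y, z in cm, a list of three; "spin": the turn about the tool's z in degrees. A call has 1 to 12 rows; each row shifts and turns the commanded pose from where the row before left it, along the tool's axes as they then stand; what a row does not reach is not made up. A row lasts 1/12 s, in which the tool goes at most 41.7 mm and 7.16 degrees, less where a joint would pass 70% of its speed; a pose out of reach is approached as far as the arm can. A call with a gripper value outside its range is refused whole. "claw" is the finger opening in cm, from 0 to 9.4, set as the call begins (left out, the last holds). The fingers move at their own pace and stop on an object; the grip force is fixed at half the most. Time passes only in rows, so rows that do not move let the fingers close. It gives the time, the measured TCP pose, the force and the opening at its end, in the units of the state.
- robot.get_obs(): the state, without advancing time (a new reading comes with each control period).
- eyes.snapshot(name): name is "scene" or "top" or "wrist"; returns a dict with "frame" (384x512x3 uint8, red, green, blue), "fx", "fy", "cx", "cy" (pixels), "dist" ([k1, k2, p1, p2, k3] as OpenCV has them; the pictures are not rectified), "rvec" (rotation vector, rad) and "tvec" (3), from world to camera coordinates, as OpenCV has them; the wrist camera has in their place "mount" (4x4, takes a point from camera to tool coordinates, whose origin is the TCP and whose axes are the flange's). Camera axes: x right, y down, z forward; pixel columns grow to the right and rows downward; lengths in m; the calibration is good to about 2 mm. A picture is of the moment at which its call begins: read the wrist's pose just before it. There is no depth.
- robot.close_job(): hands the job in, once; it reports no verdict.
Trained networks look in a picture, given as the dict that the camera call returned (one of the last four; its "shot" number tells which), for a name from the list of things; names that differ only in an ending like _2 or _b are one class to them, and where a whole thing is asked for, a point or a joint stands for the part that bears it (a point fixed in the world has none). Each returns a list of dicts, best first, with "conf" (0 to 1); they miss things now and then, are a little off and sometimes report something else, mostly with a low value. They report only what shows in the picture. A call takes as long as a camera call. They do not tell look-alikes from the thing itself.
- finder.silhouettes(picture, name): "pixels" (384x512 bool, what is visible of it) and "box" ([centre column, centre row, width, height] in pixels, round what is visible of it).
The state is a dict: "time": time; "joint_positions": joint angles; "qvel": joint speeds; "joint_torque": joint torques, N m; "tool_pos": TCP position; "ee_rot": TCP orientation; "wrist_force": force on the tool from outside, world axes, zero at the start; "wrist_torque": the same for the moment, N m; "width": finger opening in m.
Only numpy, scipy, OpenCV 4.12 (cv2) and the standard library are available. Lean on these libraries where they do the work, as an engineer would, in place of code of your own. Each camera call takes 0.05 s, during which the arm holds its last target. There are 200 camera calls.

## Task

Move the four wooden watch heads from the seats of the aluminium rail onto the four raised white pads of the red tray, one to a pad, in reverse order for the colleague across the bench: as seen from the robot, the head that is leftmost on the rail goes on the rightmost pad, the next on the next pad, and so on. Set each head down (do not let it fall), dial up, flat and centred on its pad.

Things in the scene. Friction and masses are not known exactly. Their poses are not given: they have to be found in the camera images.
- head_a_centre (a point): Watch head, the large round one, 46 mm across: loose dark brown wooden case, no strap, 14 mm thick, paler dial on top. The point is its centre, 7 mm below its top. z up, x to 12 o'clock (away from the robot within 0.3 rad at the start); steel crown 4 mm proud on its -y side: grip it along x. Starts centred on seat_a, underside 30 mm above the table. 24 to 65 g.
- head_b_centre (a point): Watch head, the small round one, 34 mm across: loose dark brown wooden case, no strap, 14 mm thick, paler dial on top. The point is its centre, 7 mm below its top. z up, x to 12 o'clock (away from the robot within 0.3 rad at the start); steel crown 4 mm proud on its -y side: grip it along x. Starts centred on seat_b, underside 30 mm above the table. 24 to 65 g.
- head_c_centre (a point): Watch head, the square one, 38 x 38 mm: loose dark brown wooden case, no strap, 14 mm thick, paler dial on top. The point is its centre, 7 mm below its top. z up, x to 12 o'clock (away from the robot within 0.3 rad at the start); steel crown 4 mm proud on its -y side: grip it along x. Starts centred on seat_c, underside 30 mm above the table. 24 to 65 g.
- head_d_centre (a point): Watch head, the oblong one, 46 mm along its x by 29 mm along its y: loose dark brown wooden case, no strap, 14 mm thick, paler dial on top. The point is its centre, 7 mm below its top. z up, x to 12 o'clock (away from the robot within 0.3 rad at the start); steel crown 4 mm proud on its -y side: grip it along x. Starts centred on seat_d, underside 30 mm above the table. 24 to 65 g.
- seat_a: White fixed block, 24 mm along x, 40 mm along y, 20 mm high, on the aluminium rail; the seat on which head_a lies at the start (the seats look alike). Origin at the centre of its underside, 10 mm above the table. It does not move and so still shows afterwards where that head came from.
- seat_b: White fixed block, 24 mm along x, 40 mm along y, 20 mm high, on the aluminium rail; the seat on which head_b lies at the start (the seats look alike). Origin at the centre of its underside, 10 mm above the table. It does not move and so still shows afterwards where that head came from.
- seat_c: White fixed block, 24 mm along x, 40 mm along y, 20 mm high, on the aluminium rail; the seat on which head_c lies at the start (the seats look alike). Origin at the centre of its underside, 10 mm above the table. It does not move and so still shows afterwards where that head came from.
- seat_d: White fixed block, 24 mm along x, 40 mm along y, 20 mm high, on the aluminium rail; the seat on which head_d lies at the start (the seats look alike). Origin at the centre of its underside, 10 mm above the table. It does not move and so still shows afterwards where that head came from.
- rail: Aluminium rail fixed to the bench, 70 mm deep (x), 10 mm high; its four seats stand in a row at y = +105, +35, -35, -105 mm. Origin on the table surface under the middle of the row; x away from the robot, y to the robot's left (within 0.1 rad). A tin 22 mm high stands on it at y = +170 mm.
- tray: Red tray fixed to the bench, 90 mm deep (x), rim 12 mm high; four white pads in a row at x = 0, y = +105, +35, -35, -105 mm, each 24 (x) by 40 (y) mm, top 30 mm above the table. Origin on the table surface under the middle of the row; axes as the rail's, within 0.1 rad of the robot's. Dials 14 mm high at y = -168 mm. Rail or tray may be the nearer one.
Things that resemble listed ones, but are neither listed nor needed, are in the scene too. What is shaped like the part that bears head_c_centre but orange or pink is not meant.

How it is judged:
By the outcome, as a careful person would: the job done as asked, in the order asked, and still so for the second after the job is handed in, with the robot touching nothing.
It also fails if it takes over 93 s, if anything falls off the work surface, if the arm or the gripper's body presses on something with over 40 N, if the wrist force passes 120 N, or if a joint passes its speed limit or range.

## Working session

There is one attempt and no reset: what is moved stays moved. The work goes in short steps, Python scripts to look and compute and a tool call to move; the robot and the scene stay as the last step left them, time stands still between calls to the robot, and variables do not carry over. Pictures are saved under pics/ and viewed, about 12 in all and at most 16, crops included, and the job is handed in when it is done.

Besides the shell and the picture viewer there is one more tool, called after "Request:" as name([rows], argument=value, ...), one row to a line, values as JSON. play_rows: Moves the arm, as the interface text tells. Its arguments: {"type":"object","properties":{"rows":{"type":"array"},"claw":{"type":"number"}},"required":["rows"]}

```bash
mkdir -p pics; ls; python3 - <<'E'
from bench import robot, eyes, finder
import cv2
o=robot.get_obs(); print({k:o[k] for k in('time','tool_pos','ee_rot','wrist_force','width')})
for n in('scene','top'):
    s=eyes.snapshot(n); cv2.imwrite(f'pics/{n}0.png',s['frame'][:,:,::-1])
    print(n,s['fx'],s['rvec'],s['tvec'],s['dist'])
    for k in('head_a_centre','head_b_centre','head_c_centre','head_d_centre','seat_a','rail','tray'):
        print(k,[(round(d['conf'],2),[round(float(v)) for v in d['box']]) for d in finder.silhouettes(s,k)])
E
```

```text
pics
{'time': 0.0, 'tool_pos': array([ 0.16809086, -0.52315215,  0.2183071 ]), 'ee_rot': array([-3.13941992e+00, -2.53337020e-04,  3.10765652e-01]), 'wrist_force': array([-0.94495295,  0.06795925,  0.13582469]), 'width': 0.09429949293833462}
scene 387.19188784543474 [ 0.60509085  2.49520145 -1.34272212] [ 0.5496535  -0.11820714  1.08550608] [0.00122002 0.         0.         0.         0.        ]
head_a_centre [(0.85, [244, 188, 20, 13]), (0.3, [329, 201, 111, 85])]
head_b_centre [(0.5, [268, 227, 18, 15])]
head_c_centre [(0.89, [399, 259, 27, 23]), (0.55, [179, 216, 22, 18]), (0.55, [212, 178, 22, 10]), (0.53, [143, 207, 21, 17]), (0.51, [255, 208, 21, 16])]
head_d_centre [(0.97, [284, 249, 26, 24])]
seat_a [(0.58, [254, 217, 20, 8]), (0.58, [286, 264, 15, 14]), (0.45, [268, 239, 16, 13]), (0.42, [241, 204, 6, 8])]
rail [(0.61, [274, 250, 101, 116])]
tray [(0.8, [331, 201, 117, 88])]
top 368.5606520520197 [ 2.19990127 -2.22863492  0.01765355] [0.05009117 0.63196471 0.88412514] [-0.0741988  0.         0.         0.         0.       ]
head_a_centre [(0.77, [297, 178, 20, 20])]
head_b_centre [(0.72, [236, 174, 19, 13])]
head_c_centre [(0.8, [264, 176, 21, 18]), (0.63, [323, 96, 20, 19]), (0.53, [344, 166, 20, 23]), (0.5, [172, 252, 19, 21]), (0.49, [298, 119, 22, 18])]
head_d_centre [(0.73, [205, 171, 19, 17])]
seat_a [(0.61, [207, 173, 17, 11])]
rail [(0.94, [244, 174, 143, 39])]
tray [(0.62, [277, 254, 147, 44])]
```

```bash
python3 - <<'E'
import cv2
a=cv2.imread('pics/top0.png')[70:300,130:390]; cv2.imwrite('pics/topc.png',cv2.resize(a,None,fx=2.6,fy=2.6,interpolation=cv2.INTER_CUBIC))
E
```

```text
(no output)
```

View pics/scene0.png

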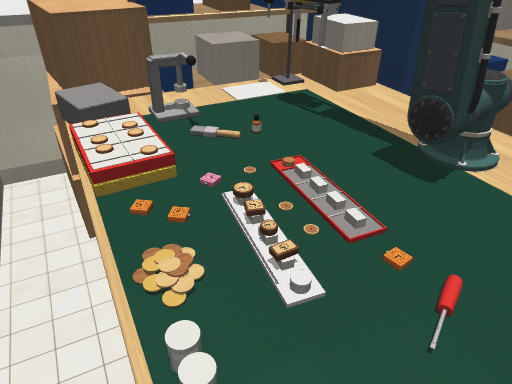

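View pics/topc.png

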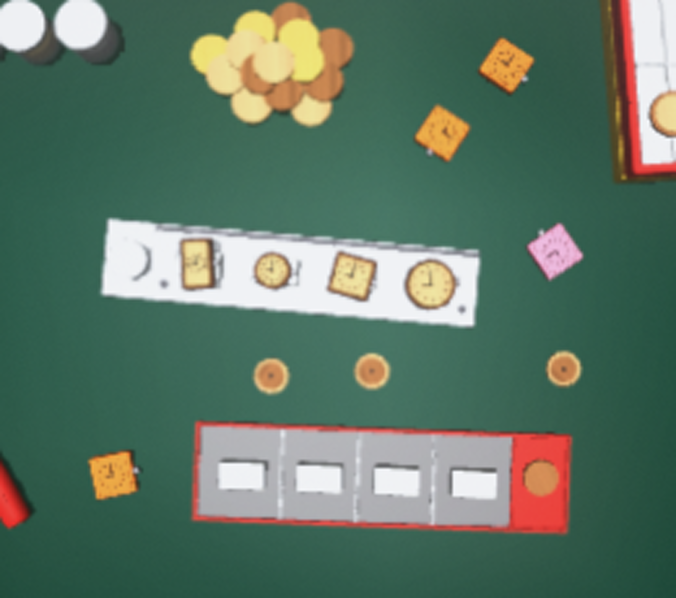

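The scene view shows the rail further from the robot with four brown heads, and the nearer red tray. The top crop shows, left to right on the rail: d (oblong, full-image px 205,171), b (small round, 236,174), c (square, 264,176) and a (large round, 297,178). The look-alikes are orange squares at (323,96), (298,119) and (172,252), a pink square at (344,166), flat discs at (234,214), (273,212) and (347,211), and the disc in the tray's red end at (338,254). None of these sits on the rail seats.

```bash
cat > h.py <<'E'
from bench import robot, eyes, finder
import cv2, numpy as np
from scipy.spatial.transform import Rotation as Rn
def cam(name):
    o=robot.get_obs(); s=eyes.snapshot(name)
    if name=='wrist':
        T=np.eye(4); T[:3,:3]=Rn.from_euler('xyz',o['ee_rot']).as_matrix(); T[:3,3]=o['tool_pos']
        M=T@np.array(s['mount'])
        s['R']=M[:3,:3].T; s['t']=-s['R']@M[:3,3]
    else:
        s['R']=cv2.Rodrigues(np.array(s['rvec'],float))[0]; s['t']=np.array(s['tvec'],float)
    s['K']=np.array([[s['fx'],0,s['cx']],[0,s['fy'],s['cy']],[0,0,1]])
    return s
def plane(s,px,z):
    p=cv2.undistortPoints(np.array(px,float).reshape(-1,1,2),s['K'],np.array(s['dist'],float)).reshape(-1,2)
    d=np.c_[p,np.ones(len(p))]@s['R']; c=-s['R'].T@s['t']
    return (c+d*((z-c[2])/d[:,2])[:,None])[:,:2]
def white(s,z,fr,lo=150,amin=100):
    f=s['frame'].astype(int); m=((f.min(2)>lo)).astype(np.uint8)
    cs,_=cv2.findContours(m,cv2.RETR_LIST,cv2.CHAIN_APPROX_NONE); out=[]
    for c in cs:
        if cv2.contourArea(c)<amin: continue
        P=plane(s,c.reshape(-1,2),z); r=cv2.minAreaRect((P*1000).astype(np.float32)); out.append(r)
    return out
E
python3 - <<'E'
from h import *
s=cam('top'); print('t',s['t'],'cam',-s['R'].T@s['t'])
print(np.round(plane(s,[[205,171],[236,174],[264,176],[297,178]],.044),3).tolist())
for r in white(s,.03,s): print([np.round(v,1) for v in r])
E
```

```text
t [0.05009117 0.63196471 0.88412514] cam [0.61917752 0.0427562  0.8935082 ]
[[0.666, 0.17], [0.658, 0.099], [0.652, 0.034], [0.647, -0.042]]
[array([472.4,  31.3]), array([278.9,  80.5]), np.float64(87.2)]
[array([538.4, 662.2]), array([ 34.4, 100.1]), np.float64(89.0)]
[array([ 587.4, -415.7]), array([38.3, 74.9]), np.float64(50.9)]
[array([644.1, -39.1]), array([48.1, 46.5]), np.float64(44.2)]
[array([652.7,  31.3]), array([42.8, 41.6]), np.float64(73.3)]
[array([659.5, 103.2]), array([35.2, 35.2]), np.float64(89.3)]
[array([665.7, 170.3]), array([49.9, 35.7]), np.float64(3.2)]
[array([ 641. , -562.3]), array([10.7, 87.8]), np.float64(88.5)]
[array([ 674.8, -151.3]), array([37.9, 34.9]), np.float64(33.0)]
[array([656.7,  87.4]), array([338.8,  69.8]), np.float64(84.3)]
[array([794.4, 597.7]), array([49.7, 49. ]), np.float64(80.8)]
[array([ 797.3, -262.3]), array([42.1, 45. ]), np.float64(43.9)]
[array([ 803.9, -382.3]), array([42.6, 44.7]), np.float64(43.4)]
[array([ 807.3, -440.9]), array([43. , 47.1]), np.float64(42.8)]
[array([855.5, 112.9]), array([55.3, 31.1]), np.float64(64.1)]
[array([884.6, 524. ]), array([51.1, 46.1]), np.float64(58.7)]
[array([899.1, 647.9]), array([48.5, 47.9]), np.float64(1.8)]
[array([888.3, 334.6]), array([46.4, 46.1]), np.float64(62.4)]
[array([889. , 391.3]), array([47. , 46.2]), np.float64(62.5)]
[array([888.5, 277.5]), array([46.4, 45.8]), np.float64(0.1)]
[array([ 895.5, -318.2]), array([42.5, 46.3]), np.float64(44.0)]
[array([ 897.9, -377.3]), array([42.8, 45.1]), np.float64(44.5)]
[array([842.6, 594.5]), array([196.6, 191.9]), np.float64(83.1)]
[array([ 904.5, -496.1]), array([44. , 48.8]), np.float64(50.7)]
[array([ 850.7, -378. ]), array([183.6, 298.8]), np.float64(2.8)]
[array([974.3,  50.5]), array([  76.6, 1273.9]), np.float64(0.1)]
```

Request:
play_rows([
  {"linear": [2.9,-2.8,-0.4],"spin": 0},
  {"linear": [2.9,-2.8,-0.4],"spin": 0},
  {"linear": [2.9,-2.8,-0.4],"spin": 0},
  {"linear": [2.9,-2.8,-0.4],"spin": 0},
  {"linear": [2.9,-2.8,-0.4],"spin": 0},
  {"linear": [2.9,-2.8,-0.4],"spin": 0},
  {"linear": [2.9,-2.8,-0.4],"spin": 0},
  {"linear": [2.9,-2.8,-0.4],"spin": 0},
  {"linear": [2.9,-2.8,-0.4],"spin": 0},
  {"linear": [2.9,-2.8,-0.4],"spin": 0},
  {"linear": [2.9,-2.8,-0.4],"spin": 0},
  {"linear": [2.9,-2.8,-0.4],"spin": 0},
])

```text
time: 1.85
tool_pos: [0.3972, -0.0954, 0.2681]
ee_rot: [3.14, -0.001, 0.311]
wrist_force: [0.9, -0.1, 0.4]
width: 0.0938
```

Request:
play_rows([
  {"linear": [2.8,-2.8,-0.4],"spin": 0},
  {"linear": [2.8,-2.8,-0.4],"spin": 0},
  {"linear": [2.8,-2.8,0],"spin": 0},
  {"linear": [0,0,0],"spin": -7},
  {"linear": [0,0,0],"spin": -7},
  {"linear": [0,0,0],"spin": -7},
  {"linear": [0,0,0],"spin": -7},
  {"linear": [0,0,0],"spin": -7},
  {"linear": [0,0,0],"spin": -7},
  {"linear": [0,0,0],"spin": -7},
  {"linear": [0,0,0],"spin": -7},
])

```text
time: 2.77
tool_pos: [0.451, 0.0084, 0.2756]
ee_rot: [3.141, 0.0, 1.294]
wrist_force: [0.6, 0.1, 0.8]
width: 0.0942
```

```bash
python3 - <<'E'
from h import *
s=cam('wrist'); o=robot.get_obs(); print(o['time'],o['tool_pos'],o['ee_rot'],o['wrist_force'])
print(s['mount'],s['fx'],plane(s,[[0,0],[511,0],[0,383],[511,383],[256,192]],.03))
cv2.imwrite('pics/w1.png',s['frame'][:,:,::-1])
E
```

```text
2.8167 [0.45099129 0.00838555 0.27555668] [3.14149698e+00 4.36520952e-06 1.29805156e+00] [-0.07567926 -0.60253809  0.04661884]
[[-7.41681022e-04 -9.69655803e-01 -2.44473054e-01  6.97171533e-02]
 [ 9.99999666e-01 -8.03179744e-04  1.51865920e-04 -1.71608214e-04]
 [-3.43613476e-04 -2.44472860e-01  9.69656074e-01 -1.64132465e-01]
 [ 0.00000000e+00  0.00000000e+00  0.00000000e+00  1.00000000e+00]] 315.90111354519786 [[ 0.20852779  0.30197105]
 [ 0.81940563  0.12888371]
 [-0.06934122 -0.22615941]
 [ 0.78036898 -0.46967825]
 [ 0.44708549 -0.02103259]]
```

View pics/w1.png

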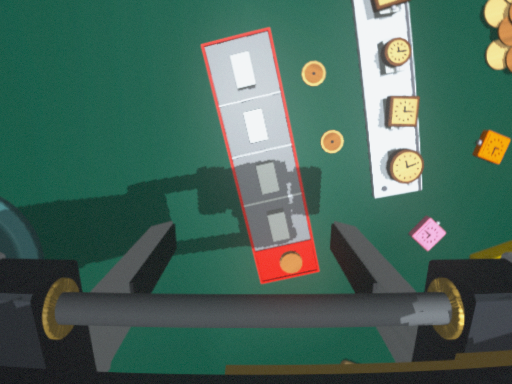

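The wrist view shows the tray with its pads at (243,70), (256,126), (267,178) and (277,227). The rail heads are at (398,52), (404,111), (406,166), with d cut off at the top. Next I'll move to see both rows square-on.

Request:
play_rows([
  {"linear": [-0.6,3.9,-0.4],"spin": 0},
  {"linear": [-0.6,3.9,-0.4],"spin": 0},
  {"linear": [-0.6,3.9,-0.4],"spin": 0},
  {"linear": [0,0,0],"spin": -5.2},
  {"linear": [0,0,0],"spin": -5.2},
  {"linear": [0,0,0],"spin": -5.2},
  {"linear": [0,0,0],"spin": 0},
  {"linear": [0,0,0],"spin": 0},
])

```text
time: 3.48
tool_pos: [0.5585, -0.0416, 0.2874]
ee_rot: [-3.142, 0.0, 1.557]
wrist_force: [-0.1, 0.3, -0.0]
width: 0.0942
```

```bash
python3 - <<'E'
from h import *
s=cam('wrist'); o=robot.get_obs(); print(o['time'],o['tool_pos'],o['ee_rot'])
cv2.imwrite('pics/w2.png',s['frame'][:,:,::-1])
# pads & similar
for r in white(s,.03,s,130,150): print([np.round(v,1) for v in r])
for k in 'abcd':
  for d in finder.silhouettes(s,f'head_{k}_centre')[:5]:
    c=cv2.findContours(d['pixels'].astype(np.uint8),0,1)[0]; c=max(c,key=len).reshape(-1,2)
    r=cv2.minAreaRect((plane(s,c,.044)*1000).astype(np.float32)); print(k,round(d['conf'],2),np.round(d['box']),[np.round(v,1) for v in r])
E
```

```text
3.5333 [ 0.55836609 -0.04156362  0.28757426] [3.14135624e+00 1.38618993e-04 1.55717261e+00]
[array([ 665. , -152.4]), array([26. , 35.8]), np.float64(33.2)]
[array([467.5, -69.8]), array([73.3, 77. ]), np.float64(87.1)]
[array([648.4, -38.5]), array([31.9, 38.2]), np.float64(55.2)]
[array([644.5, -40.3]), array([47.1, 50.1]), np.float64(45.2)]
[array([564.8,  13.9]), array([24.8, 25.8]), np.float64(44.4)]
[array([565.1,  13.6]), array([28.3, 27.5]), np.float64(89.2)]
[array([654.9,  31. ]), array([31. , 30.4]), np.float64(73.2)]
[array([653.2,  29.3]), array([44.4, 43. ]), np.float64(73.3)]
[array([907. , -61.6]), array([ 42.3, 240.7]), np.float64(10.5)]
[array([793.5,  64. ]), array([28.7, 24.8]), np.float64(66.4)]
[array([561.8, 102.1]), array([25. , 25.1]), np.float64(89.2)]
[array([561.8, 102.1]), array([27.4, 27.6]), np.float64(89.2)]
[array([661.1, 103.7]), array([25.4, 25.3]), np.float64(1.5)]
[array([659.3,  98.8]), array([36.8, 44.5]), np.float64(1.3)]
[array([800.8, 118.4]), array([32.2, 26. ]), np.float64(45.2)]
[array([484.9, 123. ]), array([45.4, 22.8]), np.float64(56.9)]
[array([846.2, 120.5]), array([52.3, 78.4]), np.float64(17.1)]
[array([475.2,  69.8]), array([194. ,  79.9]), np.float64(87.5)]
[array([648.5,  45.4]), array([250.7,  67.8]), np.float64(84.4)]
a 0.82 [318. 169.  37.  34.] [array([642.4, -37.8]), array([45.1, 45. ]), np.float64(26.7)]
b 0.71 [332.  56.  28.  32.] [array([655.8,  99.7]), array([35.4, 32. ]), np.float64(28.2)]
c 0.88 [327. 111.  37.  40.] [array([649.7,  29.5]), array([39.9, 39. ]), np.float64(73.1)]
c 0.77 [410. 171.  36.  38.] [array([765.8, -47.2]), array([38.3, 43. ]), np.float64(53.8)]
c 0.67 [322. 241.  18.  29.] [array([ 653.8, -143.3]), array([23.3, 44.7]), np.float64(6.7)]
d 0.6 [340.   7.  41.  12.] [array([664. , 154.7]), array([49.2, 14.6]), np.float64(0.5)]
```

View pics/w2.png

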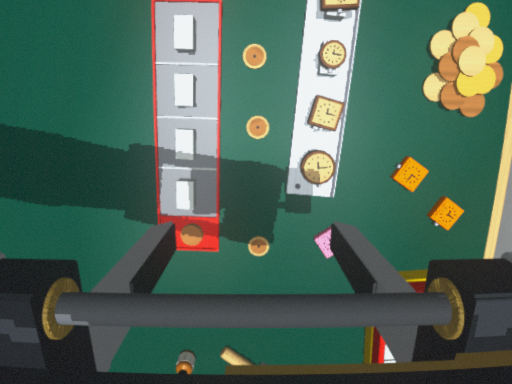

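The wrist view shows a (319,168), c (326,113), b (333,55) and d (340,5, cut off) on the rail. The pads are at (184,32), (184,91), (186,143) and (184,195). Now the pad positions.

```bash
cat >> h.py <<'E'
def blob(s,u,v,w=24,z=.03):
    g=cv2.cvtColor(s['frame'],cv2.COLOR_RGB2GRAY)[max(0,v-w):v+w,u-w:u+w]
    t,m=cv2.threshold(cv2.GaussianBlur(g,(3,3),0),0,255,cv2.THRESH_BINARY+cv2.THRESH_OTSU)
    l=cv2.connectedComponents(m)[1]; m=(l==l[min(v,w),w]).astype(np.uint8)
    c=max(cv2.findContours(m,0,1)[0],key=cv2.contourArea).reshape(-1,2)+[u-w,max(0,v-w)]
    return cv2.minAreaRect((plane(s,c,z)*1000).astype(np.float32))
E
python3 - <<'E'
from h import *
s=cam('wrist')
for u,v in((184,32),(184,91),(186,143),(184,195)): print([np.round(q,1) for q in blob(s,u,v)])
s=cam('top')
for u,v in((223,252),(252,254),(282,255),(312,256)): print([np.round(q,1) for q in blob(s,u,v,15)])
E
```

```text
[array([473.4, 132.5]), array([38.8, 22.6]), np.float64(87.3)]
[array([470.3,  62.8]), array([39.8, 22.1]), np.float64(87.0)]
[array([ 4.694e+02, -1.000e-01]), array([51.2, 63.8]), np.float64(88.9)]
[array([451.2, -73.5]), array([61.4, 46.2]), np.float64(88.4)]
[array([474.2, 134.9]), array([38.7, 22.6]), np.float64(85.3)]
[array([469.1,  64.6]), array([37.5, 21.1]), np.float64(89.3)]
[array([468.3,   2.5]), array([53.9, 68.2]), np.float64(89.3)]
[array([465.1, -53.7]), array([25.8, 68.3]), np.float64(89.3)]
```

Request:
play_rows([
  {"linear": [1.45,1.8,2.4],"spin": 0},
  {"linear": [1.45,1.8,2.4],"spin": 0},
  {"linear": [1.45,1.8,2.4],"spin": 0},
  {"linear": [1.45,1.8,2.4],"spin": 0},
  {"linear": [1.45,1.8,2.4],"spin": 0},
  {"linear": [0,0,1.5],"spin": 5.4},
  {"linear": [0,0,1.5],"spin": 5.4},
  {"linear": [0,0,1.0],"spin": 5.4},
  {"linear": [0,0,0],"spin": 0},
  {"linear": [0,0,0],"spin": 0},
], claw=6.5)

```text
time: 4.67
tool_pos: [0.6487, 0.0301, 0.1268]
ee_rot: [-3.14, 0.0, 1.28]
wrist_force: [-0.1, 0.6, 1.1]
width: 0.0653
```

```bash
cat >> h.py <<'E'
def heads(s,ks='abcd',z=.044):
  for k in ks:
   for d in finder.silhouettes(s,f'head_{k}_centre')[:3]:
    c=max(cv2.findContours(d['pixels'].astype(np.uint8),0,1)[0],key=len).reshape(-1,2)
    r=cv2.minAreaRect((plane(s,c,z)*1000).astype(np.float32)); print(k,round(d['conf'],2),np.round(d['box']),[np.round(v,1) for v in r])
def st():
  o=robot.get_obs(); print(round(o['time'],2),np.round(o['tool_pos'],4),np.round(o['ee_rot'],3),np.round(o['wrist_force'],1),round(o['width'],4))
E
python3 - <<'E'
from h import *
st(); s=cam('wrist'); heads(s); cv2.imwrite('pics/w3.png',s['frame'][:,:,::-1])
E
```

```text
4.67 [0.6487 0.0301 0.1268] [-3.14  0.    1.28] [-0.1  0.6  1.1] 0.0653
a 0.95 [271. 271.  54.  46.] [array([645.6, -31.7]), array([42.9, 45.3]), np.float64(73.2)]
b 0.56 [240. 118.  43.  50.] [array([657.6, 101.3]), array([32.4, 33.5]), np.float64(34.3)]
c 0.86 [ 9. 19. 18. 38.] [array([513.6, 221.4]), array([26.2, 13.3]), np.float64(66.4)]
c 0.68 [413. 233.  50.  52.] [array([769.1, -34.9]), array([35.3, 41.4]), np.float64(57.1)]
c 0.66 [323. 345.  48.  35.] [array([ 673.6, -123.5]), array([39.1, 40.1]), np.float64(33.4)]
d 0.95 [219.  27.  67.  52.] [array([665. , 165.2]), array([45.5, 34.1]), np.float64(2.7)]
```

View pics/w3.png

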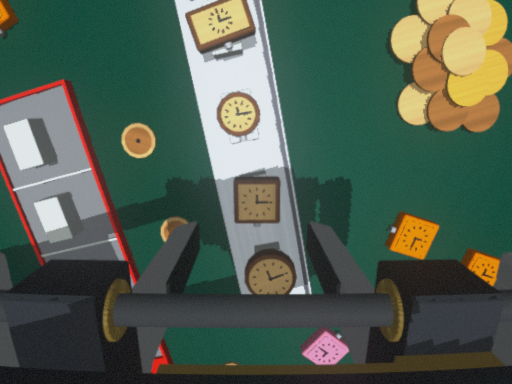

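c sits between the fingers at (257,200), square to the jaws. d is at (220,25), b at (239,114) and a at (270,273).

```bash
python3 - <<'E'
from h import *
s=cam('wrist')
f=s['frame'].astype(int); m=((f[:,:,0]-f[:,:,2])>18).astype(np.uint8); 
n,l,q,c=cv2.connectedComponentsWithStats(m)
for i in range(1,n):
  if q[i][4]>200:
    ct=max(cv2.findContours((l==i).astype(np.uint8),0,1)[0],key=len).reshape(-1,2); r=cv2.minAreaRect((plane(s,ct,.044)*1000).astype(np.float32)); print(np.round(c[i]),[np.round(v,1) for v in r])
E
```

```text
[ 6. 16.] [array([515.3, 223.4]), array([23.3, 14.2]), np.float64(66.5)]
[218.  23.] [array([665.1, 167.7]), array([44.3, 28.2]), np.float64(2.6)]
[450.  63.] [array([825.7,  88.9]), array([ 98., 102.]), np.float64(76.5)]
[ 87. 165.] [array([532.2,  85.8]), array([ 59.6, 186.4]), np.float64(14.6)]
[236. 114.] [array([658. , 101.4]), array([31.5, 30.8]), np.float64(73.1)]
[137. 140.] [array([577.3, 105.2]), array([27.6, 27.2]), np.float64(69.2)]
[ 21. 213.] [array([456.7,  78.7]), array([100.3,   6.3]), np.float64(87.1)]
[255. 201.] [array([652. ,  31.6]), array([35.7, 35. ]), np.float64(74.2)]
[409. 234.] [array([769.8, -36. ]), array([35.6, 39.8]), np.float64(55.8)]
[170. 226.] [array([577.4,  30.9]), array([27.4, 15.1]), np.float64(24.1)]
[480. 264.] [array([830. , -82.5]), array([24.3, 47.1]), np.float64(39.3)]
[268. 275.] [array([644.5, -35.9]), array([38.8, 42.9]), np.float64(73.0)]
[113. 310.] [array([499.1, -32. ]), array([69.6, 23.6]), np.float64(61.3)]
[393. 310.] [array([ 741.8, -105.6]), array([69.8, 23.7]), np.float64(85.3)]
[329. 361.] [array([ 682.6, -133.4]), array([ 53.8, 358.2]), np.float64(73.3)]
```

Request:
play_rows([
  {"linear": [0.15,0.2,2.0],"spin": 0},
  {"linear": [0,0,2.5],"spin": 0},
  {"linear": [0,0,2.2],"spin": 0},
  {"linear": [0,0,1.6],"spin": 0},
  {"linear": [0,0,1.0],"spin": 0},
  {"linear": [0,0,0],"spin": 0},
  {"linear": [0,0,0],"spin": 0},
])

```text
time: 5.55
tool_pos: [0.6516, 0.0308, 0.0347]
ee_rot: [3.142, 0.0, 1.278]
wrist_force: [-0.2, 0.0, -0.1]
width: 0.0652
```

Request:
play_rows([
  {"linear": [0,0,0],"spin": 0},
  {"linear": [0,0,0],"spin": 0},
  {"linear": [0,0,0],"spin": 0},
  {"linear": [0,0,0],"spin": 0},
  {"linear": [0,0,0],"spin": 0},
  {"linear": [0,0,0],"spin": 0},
], claw=3.0)

```text
time: 6.05
tool_pos: [0.6521, 0.0308, 0.0354]
ee_rot: [3.14, -0.0, 1.278]
wrist_force: [-1.1, 0.5, 2.6]
width: 0.038
```

Request:
play_rows([
  {"linear": [0,0,-1.0],"spin": 0},
  {"linear": [0,0,-1.5],"spin": 0},
  {"linear": [0,0,-2.0],"spin": -4.7},
  {"linear": [0,0,-1.5],"spin": -4.7},
  {"linear": [0,0,0],"spin": -4.8},
  {"linear": [0.4,-3.05,0],"spin": 0},
  {"linear": [0.4,-3.05,0],"spin": 0},
  {"linear": [0.4,-3.05,0],"spin": 0},
  {"linear": [0.4,-3.05,0],"spin": 0},
  {"linear": [0.4,-3.05,0],"spin": 0},
  {"linear": [0.4,-3.05,0],"spin": 0},
  {"linear": [0,0,0],"spin": 0},
])

```text
time: 7.05
tool_pos: [0.4639, 0.0641, 0.0935]
ee_rot: [-3.136, -0.0, 1.527]
wrist_force: [-0.2, -0.5, -0.3]
width: 0.0374
```

Request:
play_rows([
  {"linear": [0,0,0],"spin": 0},
  {"linear": [0,0,0],"spin": 0},
])

```text
time: 7.22
tool_pos: [0.4706, 0.063, 0.0954]
ee_rot: [3.139, 0.0, 1.526]
wrist_force: [-0.1, -0.4, -0.1]
width: 0.0377
```

```bash
python3 - <<'E'
from h import *
st(); s=cam('wrist'); o=robot.get_obs(); heads(s,'c',o['tool_pos'][2]+.012); cv2.imwrite('pics/w4.png',s['frame'][:,:,::-1])
E
```

```text
7.22 [0.4706 0.063  0.0954] [3.139 0.    1.526] [-0.1 -0.4 -0.1] 0.0377
c 0.81 [255. 248.  67.  77.] [array([470.2,  65.9]), array([41.6, 36.1]), np.float64(87.7)]
```

View pics/w4.png

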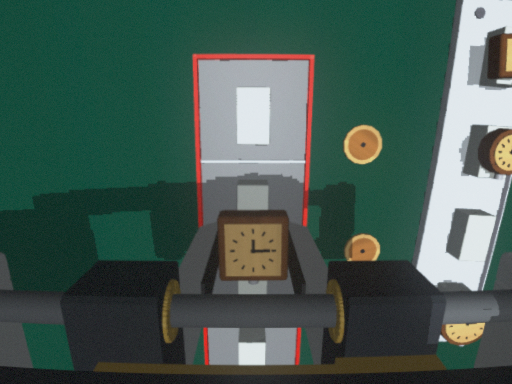

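c is held flat at (253,248), crown side down in the image. The +105 pad is unshadowed at (253,117), and the target pad shows behind the head at (253,195).

```bash
python3 - <<'E'
from h import *
st(); s=cam('wrist')
print(plane(s,[[218,222],[288,222],[220,280],[286,280],[253,250.5],[253,245]],.104))
print([np.round(q,2) for q in blob(s,253,117,36)])
g=cv2.cvtColor(s['frame'],cv2.COLOR_RGB2GRAY); print(g[195,225:285].tolist()); print(g[165:215,253].tolist()); print(g[205:290,253].tolist())
E
```

```text
7.32 [0.4712 0.0629 0.0951] [3.14  0.    1.525] [-1.4 -0.5 -0. ] 0.038
[[0.45346381 0.07992532]
 [0.48973393 0.07821773]
 [0.45202151 0.04645969]
 [0.48808218 0.04474583]
 [0.47085665 0.06311164]
 [0.47100215 0.06625936]]
[array([473.55, 132.78]), array([38.7 , 22.97]), np.float64(87.35)]
[96, 95, 95, 98, 97, 98, 98, 96, 100, 95, 101, 122, 146, 152, 152, 152, 151, 151, 150, 152, 152, 152, 151, 152, 155, 152, 153, 154, 156, 152, 153, 151, 153, 153, 154, 155, 154, 152, 152, 153, 154, 151, 132, 108, 99, 101, 98, 96, 100, 97, 97, 99, 99, 96, 98, 97, 98, 100, 98, 99]
[167, 167, 166, 169, 167, 164, 169, 165, 166, 162, 144, 105, 101, 101, 96, 85, 83, 84, 88, 99, 130, 149, 154, 154, 152, 154, 154, 152, 154, 155, 156, 153, 153, 153, 152, 149, 154, 151, 152, 151, 154, 153, 153, 151, 130, 86, 52, 51, 46, 45]
[154, 153, 153, 151, 130, 86, 52, 51, 46, 45, 48, 47, 54, 56, 62, 63, 63, 62, 77, 106, 126, 126, 128, 115, 89, 73, 68, 72, 92, 115, 125, 126, 129, 122, 101, 59, 46, 48, 51, 48, 45, 47, 51, 51, 44, 39, 45, 55, 97, 124, 124, 128, 128, 126, 124, 127, 129, 125, 126, 125, 126, 123, 98, 73, 63, 62, 78, 112, 125, 128, 110, 85, 66, 61, 64, 84, 111, 118, 120, 127, 140, 144, 147, 145, 147]
```

Request:
play_rows([
  {"linear": [0,-0.05,1.5],"spin": 0},
  {"linear": [0,0,1.5],"spin": 0},
  {"linear": [0,0,1.3],"spin": 0},
  {"linear": [0,0,0.8],"spin": 0},
  {"linear": [0,0,0.4],"spin": 0},
  {"linear": [0,0,0.3],"spin": 0},
  {"linear": [0,0,0.15],"spin": 0},
  {"linear": [0,0,0.05],"spin": 0},
  {"linear": [0,0,0],"spin": 0},
  {"linear": [0,0,0],"spin": 0},
])

```text
time: 8.2
tool_pos: [0.4698, 0.0631, 0.0354]
ee_rot: [3.14, 0.0, 1.526]
wrist_force: [-1.3, -0.6, 2.4]
width: 0.0375
```

Request:
play_rows([
  {"linear": [0,0,0],"spin": 0},
  {"linear": [0,0,0],"spin": 0},
  {"linear": [0,0,0],"spin": 0},
  {"linear": [0,0,0],"spin": 0},
  {"linear": [0,0,0],"spin": 0},
], claw=6.0)

```text
time: 8.62
tool_pos: [0.4693, 0.0631, 0.0343]
ee_rot: [-3.142, 0.0, 1.526]
wrist_force: [0.3, 0.1, -0.2]
width: 0.0596
```

Request:
play_rows([
  {"linear": [0,0,-2.0],"spin": 0},
  {"linear": [0,0,-3.0],"spin": 0},
  {"linear": [-1.86,3.58,-0.9],"spin": 0},
  {"linear": [-1.86,3.58,-0.9],"spin": 0},
  {"linear": [-1.86,3.58,-0.9],"spin": 0},
  {"linear": [-1.86,3.58,-0.9],"spin": 0},
  {"linear": [-1.86,3.58,-0.9],"spin": 3.2},
  {"linear": [0,0,0],"spin": 0},
  {"linear": [0,0,0],"spin": 0},
  {"linear": [0,0,0],"spin": 0},
], claw=7.0)

```text
time: 9.45
tool_pos: [0.6432, -0.0377, 0.1285]
ee_rot: [-3.139, -0.0, 1.47]
wrist_force: [-0.0, 0.6, -0.7]
width: 0.0699
```

```bash
cat >> h.py <<'E'
def brown(s,z=.044,amin=200,thr=18):
  f=s['frame'].astype(int); m=((f[:,:,0]-f[:,:,2])>thr).astype(np.uint8)
  n,l,q,c=cv2.connectedComponentsWithStats(m)
  for i in range(1,n):
   if q[i][4]>amin and c[i][1]<300:
    ct=max(cv2.findContours((l==i).astype(np.uint8),0,1)[0],key=len).reshape(-1,2); r=cv2.minAreaRect((plane(s,ct,z)*1000).astype(np.float32)); print(np.round(c[i]),[np.round(v,1) for v in r])
E
python3 - <<'E'
from h import *
st(); s=cam('wrist'); heads(s,'ac'); brown(s); cv2.imwrite('pics/w5.png',s['frame'][:,:,::-1])
E
```

```text
9.45 [ 0.6432 -0.0377  0.1285] [-3.139 -0.     1.47 ] [-0.   0.6 -0.7] 0.0699
a 0.76 [254. 205.  55.  58.] [array([643.7, -37.8]), array([44.9, 46. ]), np.float64(39.0)]
a 0.61 [252. 116.  36.  53.] [array([651.3,  30.1]), array([36.8, 22.9]), np.float64(84.2)]
a 0.38 [ 66. 147. 131. 286.] [array([491.3,  17.5]), array([241.7,  85.1]), np.float64(86.9)]
c 0.89 [294. 285.  38.  16.] [array([ 671.3, -115.9]), array([16.5, 33.7]), np.float64(86.3)]
c 0.85 [ 29. 104.  57.  58.] [array([474.7,  60.8]), array([41.6, 44.2]), np.float64(88.1)]
c 0.77 [403. 195.  56.  55.] [array([766.8, -43.3]), array([34.7, 40.9]), np.float64(53.1)]
[103. 184.] [array([523.4, -17.5]), array([291.9,  37.9]), np.float64(79.1)]
[254.  19.] [array([657.6,  99.2]), array([28.1, 31.9]), np.float64(84.2)]
[468.  46.] [array([814.9,  65.1]), array([74. , 81.5]), np.float64(87.7)]
[143.  39.] [array([574.8,  95.8]), array([26.7, 27.2]), np.float64(82.7)]
[ 23. 128.] [array([468.3,   7.7]), array([162.3,  40.3]), np.float64(87.1)]
[163. 146.] [array([577.5,  15.6]), array([27.6, 27.2]), np.float64(36.3)]
[404. 196.] [array([767.6, -44. ]), array([34.6, 38.9]), np.float64(56.0)]
[254. 204.] [array([643.7, -38.6]), array([42.5, 42.7]), np.float64(84.2)]
[463. 245.] [array([822. , -96.8]), array([34.9, 42.4]), np.float64(54.8)]
[294. 288.] [array([ 670.2, -115.9]), array([14.9, 27.6]), np.float64(83.9)]
```

View pics/w5.png

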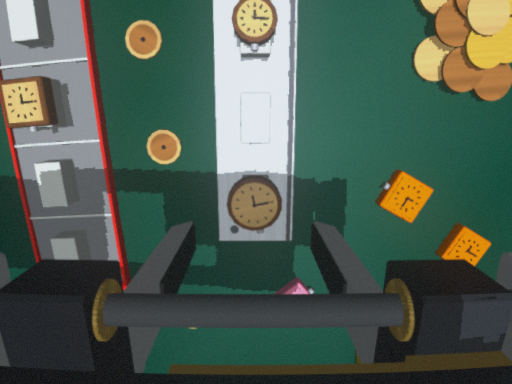

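a is at (254,204), centred between the fingers. c is on its pad at (27,102), and its old seat shows empty at (255,116).

Request:
play_rows([
  {"linear": [-0.05,0.05,2.0],"spin": 0},
  {"linear": [0,0,2.5],"spin": 0},
  {"linear": [0,0,2.2],"spin": 0},
  {"linear": [0,0,1.6],"spin": 0},
  {"linear": [0,0,1.2],"spin": 0},
  {"linear": [0,0,0],"spin": 0},
  {"linear": [0,0,0],"spin": 0},
])

```text
time: 10.18
tool_pos: [0.6437, -0.0379, 0.0345]
ee_rot: [-3.141, -0.0, 1.47]
wrist_force: [0.7, 0.6, -0.2]
width: 0.0699
```

Request:
play_rows([
  {"linear": [0,0,0],"spin": 0},
  {"linear": [0,0,0],"spin": 0},
  {"linear": [0,0,0],"spin": 0},
  {"linear": [0,0,0],"spin": 0},
  {"linear": [0,0,0],"spin": 0},
  {"linear": [0,0,0],"spin": 0},
], claw=4.0)

```text
time: 10.68
tool_pos: [0.6449, -0.0386, 0.0357]
ee_rot: [3.14, 0.0, 1.47]
wrist_force: [-0.2, -0.1, 3.4]
width: 0.0457
```

Request:
play_rows([
  {"linear": [0,0,-1.0],"spin": 0},
  {"linear": [0,0,-2.0],"spin": 0},
  {"linear": [0,0,-2.5],"spin": -3.2},
  {"linear": [0,0,-1.5],"spin": 0},
  {"linear": [2.33,-2.54,0],"spin": 0},
  {"linear": [2.33,-2.54,0],"spin": 0},
  {"linear": [2.33,-2.54,0],"spin": 0},
  {"linear": [2.33,-2.54,0],"spin": 0},
  {"linear": [2.33,-2.54,0],"spin": 0},
  {"linear": [2.33,-2.54,0],"spin": 0},
  {"linear": [2.33,-2.54,0],"spin": 0},
  {"linear": [0,0,0],"spin": 0},
])

```text
time: 11.68
tool_pos: [0.4699, 0.1361, 0.1045]
ee_rot: [-3.139, -0.002, 1.53]
wrist_force: [0.4, -0.3, -0.7]
width: 0.0456
```

Request:
play_rows([
  {"linear": [0,0,0],"spin": 0},
  {"linear": [0,0,0],"spin": 0},
])

```text
time: 11.85
tool_pos: [0.4746, 0.1324, 0.1049]
ee_rot: [3.14, 0.0, 1.526]
wrist_force: [0.6, 0.1, -0.7]
width: 0.0457
```

```bash
python3 - <<'E'
from h import *
st(); s=cam('wrist'); o=robot.get_obs(); z=o['tool_pos'][2]+.009; heads(s,'a',z); brown(s,z); cv2.imwrite('pics/w6.png',s['frame'][:,:,::-1])
E
```

```text
11.85 [0.4746 0.1324 0.1049] [3.14  0.    1.526] [ 0.6  0.1 -0.7] 0.0457
a 0.95 [253. 248.  86.  85.] [array([474. , 134.2]), array([46.5, 45.2]), np.float64(54.0)]
[244.  48.] [array([474.6, 232.6]), array([23.3, 24. ]), np.float64(10.9)]
[493. 154.] [array([600.1, 179.2]), array([20.9, 19.8]), np.float64(2.6)]
[252. 171.] [array([475.3, 167.6]), array([40.3, 55. ]), np.float64(87.4)]
[352. 221.] [array([526.3, 146.5]), array([18.5, 18.9]), np.float64(2.8)]
[252. 251.] [array([473.9, 130.8]), array([48.7, 44.3]), np.float64(87.4)]
[484. 237.] [array([600.8, 133.3]), array([22.3, 22.6]), np.float64(86.9)]
```

View pics/w6.png

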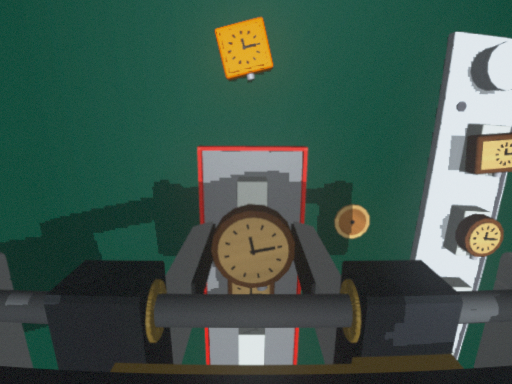

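a is held flat with its hub at (253,251). The target pad is right behind it at (252,190), and d and b are still on the rail.

Request:
play_rows([
  {"linear": [0,-0.05,2.0],"spin": 0},
  {"linear": [0,0,2.0],"spin": 0},
  {"linear": [0,0,1.3],"spin": 0},
  {"linear": [0,0,0.8],"spin": 0},
  {"linear": [0,0,0.4],"spin": 0},
  {"linear": [0,0,0.3],"spin": 0},
  {"linear": [0,0,0.15],"spin": 0},
  {"linear": [0,0,0.05],"spin": 0},
  {"linear": [0,0,0],"spin": 0},
  {"linear": [0,0,0],"spin": 0},
])

```text
time: 12.78
tool_pos: [0.4744, 0.1323, 0.0356]
ee_rot: [3.14, 0.0, 1.526]
wrist_force: [-1.8, -2.4, 3.7]
width: 0.0453
```

Request:
play_rows([
  {"linear": [0,0,0],"spin": 0},
  {"linear": [0,0,0],"spin": 0},
  {"linear": [0,0,0],"spin": 0},
  {"linear": [0,0,0],"spin": 0},
  {"linear": [0,0,0],"spin": 0},
], claw=6.5)

```text
time: 13.2
tool_pos: [0.4735, 0.1327, 0.0342]
ee_rot: [-3.141, -0.0, 1.526]
wrist_force: [0.4, 0.4, -0.1]
width: 0.0647
```

Request:
play_rows([
  {"linear": [0,0,-2.0],"spin": 0},
  {"linear": [0,0,-3.0],"spin": 0},
  {"linear": [0.89,3.79,-0.9],"spin": 0},
  {"linear": [0.89,3.79,-0.9],"spin": 0},
  {"linear": [0.89,3.79,-0.9],"spin": 0},
  {"linear": [0.89,3.79,-0.9],"spin": 0},
  {"linear": [0.89,3.79,-0.9],"spin": -5.2},
  {"linear": [0,0,0],"spin": 0},
  {"linear": [0,0,0],"spin": 0},
  {"linear": [0,0,0],"spin": 0},
], claw=7.0)

```text
time: 14.03
tool_pos: [0.664, 0.1684, 0.1282]
ee_rot: [-3.139, 0.0, 1.616]
wrist_force: [-0.7, -0.1, 0.4]
width: 0.0701
```

```bash
python3 - <<'E'
from h import *
st(); s=cam('wrist'); heads(s,'dba'); brown(s); cv2.imwrite('pics/w7.png',s['frame'][:,:,::-1])
E
```

```text
14.03 [0.664  0.1684 0.1282] [-3.139  0.     1.616] [-0.7 -0.1  0.4] 0.0701
d 0.96 [254. 203.  53.  38.] [array([664.9, 168.9]), array([45.2, 32.9]), np.float64(1.4)]
d 0.18 [233. 340.  27.  27.] [array([651.2,  37. ]), array([26.6, 21.9]), np.float64(84.3)]
b 0.86 [243. 274.  36.  43.] [array([657.1, 105. ]), array([32.2, 38.6]), np.float64(2.7)]
b 0.56 [255. 203.  54.  36.] [array([664.7, 169.3]), array([44.9, 33.7]), np.float64(1.4)]
a 0.94 [ 40. 233.  58.  51.] [array([479.3, 135. ]), array([49.6, 51.2]), np.float64(81.0)]
a 0.35 [232. 339.  29.  26.] [array([651. ,  36.2]), array([26.8, 23. ]), np.float64(88.3)]
[507.  29.] [array([849.7, 314.3]), array([ 8.5, 27.1]), np.float64(9.8)]
[44. 91.] [array([497.1, 251.6]), array([39.7, 35.5]), np.float64(11.4)]
[ 49. 219.] [array([496.5, 138. ]), array([98.7, 86.1]), np.float64(86.9)]
[255. 203.] [array([665.4, 168.8]), array([42.9, 26.2]), np.float64(1.5)]
[442. 236.] [array([829.3, 151.5]), array([69.7, 96.7]), np.float64(84.4)]
[146. 245.] [array([572.6, 128.1]), array([28.2, 19. ]), np.float64(55.3)]
[243. 275.] [array([657.7, 102.7]), array([31.3, 32. ]), np.float64(2.9)]
```

View pics/w7.png

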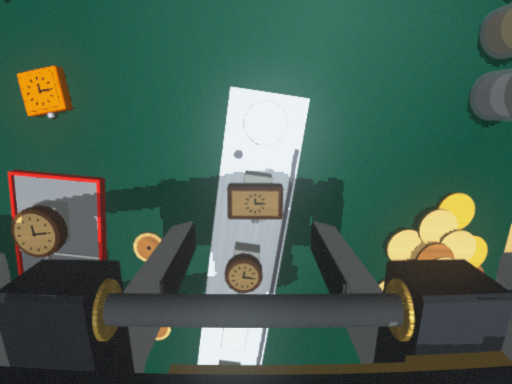

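d is at (255,203) between the fingers, nearly square to the jaws. b is at (243,274), a is on its pad at (40,231).

Request:
play_rows([
  {"linear": [0,0.1,2.0],"spin": 1.2},
  {"linear": [0,0,2.5],"spin": 0},
  {"linear": [0,0,2.2],"spin": 0},
  {"linear": [0,0,1.6],"spin": 0},
  {"linear": [0,0,1.2],"spin": 0},
  {"linear": [0,0,0],"spin": 0},
  {"linear": [0,0,0],"spin": 0},
])

```text
time: 14.82
tool_pos: [0.6653, 0.1684, 0.0346]
ee_rot: [-3.141, 0.0, 1.595]
wrist_force: [1.3, 0.0, 0.4]
width: 0.0699
```

Request:
play_rows([
  {"linear": [0,0,0],"spin": 0},
  {"linear": [0,0,0],"spin": 0},
  {"linear": [0,0,0],"spin": 0},
  {"linear": [0,0,0],"spin": 0},
  {"linear": [0,0,0],"spin": 0},
  {"linear": [0,0,0],"spin": 0},
], claw=4.0)

```text
time: 15.32
tool_pos: [0.6666, 0.1686, 0.0357]
ee_rot: [3.14, -0.0, 1.595]
wrist_force: [-0.0, 0.6, 2.6]
width: 0.0457
```

Request:
play_rows([
  {"linear": [0,0,-1.0],"spin": 0},
  {"linear": [0,0,-2.0],"spin": 0},
  {"linear": [0,0,-2.5],"spin": 4.0},
  {"linear": [0,0,-1.5],"spin": 0},
  {"linear": [-2.83,-2.11,0],"spin": 0},
  {"linear": [-2.83,-2.11,0],"spin": 0},
  {"linear": [-2.83,-2.11,0],"spin": 0},
  {"linear": [-2.83,-2.11,0],"spin": 0},
  {"linear": [-2.83,-2.11,0],"spin": 0},
  {"linear": [-2.83,-2.11,0],"spin": 0},
  {"linear": [-2.83,-2.11,0],"spin": 0},
  {"linear": [-2.83,-2.11,0],"spin": 0},
])

```text
time: 16.32
tool_pos: [0.4857, -0.0511, 0.1048]
ee_rot: [3.141, 0.0, 1.526]
wrist_force: [0.3, -0.7, -0.4]
width: 0.0457
```

Request:
play_rows([
  {"linear": [-2.83,-2.11,0],"spin": 0},
  {"linear": [0,0,0],"spin": 0},
  {"linear": [0,0,0],"spin": 0},
  {"linear": [0,0,0],"spin": 0},
])

```text
time: 16.65
tool_pos: [0.4651, -0.0773, 0.105]
ee_rot: [3.14, -0.0, 1.525]
wrist_force: [0.0, 0.5, -1.0]
width: 0.0455
```

```bash
python3 - <<'E'
from h import *
st(); s=cam('wrist'); o=robot.get_obs(); z=o['tool_pos'][2]+.009; heads(s,'d',z); brown(s,z); cv2.imwrite('pics/w8.png',s['frame'][:,:,::-1])
E
```

```text
16.65 [ 0.4651 -0.0773  0.105 ] [ 3.14  -0.     1.525] [ 0.   0.5 -1. ] 0.0455
d 0.94 [252. 248.  85.  54.] [array([464.4, -75.4]), array([33.2, 45.3]), np.float64(87.3)]
[197. 109.] [array([441.1,  -7.9]), array([106. ,   3.2]), np.float64(87.1)]
[250.  19.] [array([468.7,  35.5]), array([16.3, 25.5]), np.float64(87.3)]
[305. 110.] [array([492.8, -10.1]), array([105.5,   3. ]), np.float64(87.1)]
[371.  85.] [array([524.7,   4.4]), array([18.4, 18.4]), np.float64(0.9)]
[253. 260.] [array([463.9, -82.4]), array([41.7, 54.1]), np.float64(87.3)]
[475. 269.] [array([590. , -96.5]), array([24.3, 28.4]), np.float64(34.4)]
```

View pics/w8.png

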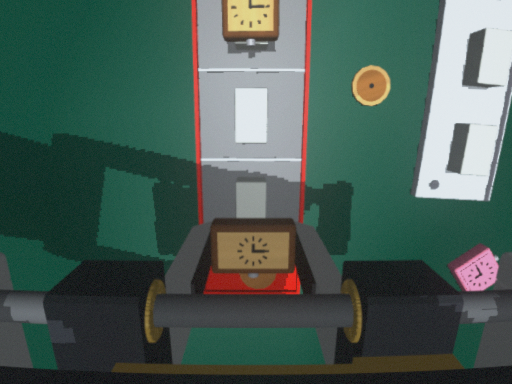

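d is held flat at (253,250). Pad -35 is clear at (251,116), and c is on its pad at (250,15).

```bash
python3 - <<'E'
from h import *
st(); s=cam('wrist'); print([np.round(q,2) for q in blob(s,251,116,36)]); print(plane(s,[253,250.5],.114))
g=cv2.cvtColor(s['frame'],cv2.COLOR_RGB2GRAY); print(g[200,225:280].tolist()); print(g[165:200,251].tolist()); print(plane(s,[[236,200],[267,200],[251,181]],.03))
E
```

```text
16.75 [ 0.4654 -0.0766  0.1047] [ 3.141 -0.     1.527] [-0.1 -1.2 -1. ] 0.0457
[array([466.5 ,  -7.29]), array([38.92, 22.98]), np.float64(87.42)]
[[ 0.4651498  -0.07616387]]
[97, 95, 99, 99, 96, 98, 100, 97, 97, 99, 111, 140, 152, 150, 154, 154, 151, 151, 150, 152, 154, 154, 155, 154, 151, 154, 153, 152, 152, 152, 154, 151, 153, 153, 154, 155, 153, 152, 153, 153, 127, 100, 100, 101, 97, 99, 96, 96, 98, 101, 100, 100, 98, 98, 98]
[169, 168, 167, 166, 167, 144, 111, 103, 103, 101, 105, 103, 100, 86, 88, 87, 90, 110, 138, 153, 154, 154, 153, 152, 153, 152, 153, 155, 153, 153, 154, 152, 153, 152, 153]
[[ 0.45221352 -0.07042132]
 [ 0.47646068 -0.07151311]
 [ 0.46464559 -0.05579543]]
```

Request:
play_rows([
  {"linear": [-0.05,-0.15,2.0],"spin": 0},
  {"linear": [0,0,2.0],"spin": 0},
  {"linear": [0,0,1.3],"spin": 0},
  {"linear": [0,0,0.8],"spin": 0},
  {"linear": [0,0,0.4],"spin": 0},
  {"linear": [0,0,0.3],"spin": 0},
  {"linear": [0,0,0.15],"spin": 0},
  {"linear": [0,0,0.05],"spin": 0},
  {"linear": [0,0,0],"spin": 0},
  {"linear": [0,0,0],"spin": 0},
])

```text
time: 17.63
tool_pos: [0.4638, -0.0777, 0.0356]
ee_rot: [3.14, -0.0, 1.526]
wrist_force: [-2.4, 2.2, 5.7]
width: 0.0457
```

Request:
play_rows([
  {"linear": [0,0,0],"spin": 0},
  {"linear": [0,0,0],"spin": 0},
  {"linear": [0,0,0],"spin": 0},
  {"linear": [0,0,0],"spin": 0},
  {"linear": [0,0,0],"spin": 0},
], claw=6.5)

```text
time: 18.05
tool_pos: [0.4631, -0.0779, 0.0343]
ee_rot: [-3.142, 0.0, 1.525]
wrist_force: [-0.0, 0.6, 0.5]
width: 0.0649
```

Request:
play_rows([
  {"linear": [0,0,-2.0],"spin": 0},
  {"linear": [0,0,-2.8],"spin": 0},
  {"linear": [2.66,2.67,-0.65],"spin": 0},
  {"linear": [2.66,2.67,-0.65],"spin": 0},
  {"linear": [2.66,2.67,-0.65],"spin": 0},
  {"linear": [2.66,2.67,-0.65],"spin": 0},
  {"linear": [2.66,2.67,-0.65],"spin": 0},
  {"linear": [2.66,2.67,-0.65],"spin": 0},
  {"linear": [2.66,2.67,-0.8],"spin": 3.2},
  {"linear": [0,0,0],"spin": 0},
  {"linear": [0,0,0],"spin": 0},
  {"linear": [0,0,0],"spin": 0},
])

```text
time: 19.05
tool_pos: [0.6577, 0.0994, 0.1285]
ee_rot: [-3.14, 0.001, 1.47]
wrist_force: [-1.0, -0.5, -0.5]
width: 0.0651
```

```bash
python3 - <<'E'
from h import *
st(); s=cam('wrist'); heads(s,'b'); brown(s); cv2.imwrite('pics/w9.png',s['frame'][:,:,::-1])
E
```

```text
19.05 [0.6577 0.0994 0.1285] [-3.14e+00  1.00e-03  1.47e+00] [-1.  -0.5 -0.5] 0.0651
b 0.7 [ 60. 194. 121. 132.] [array([497.6, 119.6]), array([115.2,  84.6]), np.float64(87.3)]
b 0.64 [252. 202.  40.  50.] [array([657.7, 103.1]), array([34.7, 34.7]), np.float64(39.5)]
[26. 43.] [array([497.6, 242.6]), array([39.5, 37.6]), np.float64(10.6)]
[457. 171.] [array([828.6, 111.9]), array([123.7, 103.8]), np.float64(60.6)]
[ 52. 195.] [array([495.7, 115.2]), array([124.4,  87.6]), np.float64(87.1)]
[153. 194.] [array([576.5, 115.3]), array([26.9, 27.4]), np.float64(84.1)]
[253. 200.] [array([658., 102.]), array([30.4, 30.2]), np.float64(84.2)]
```

View pics/w9.png

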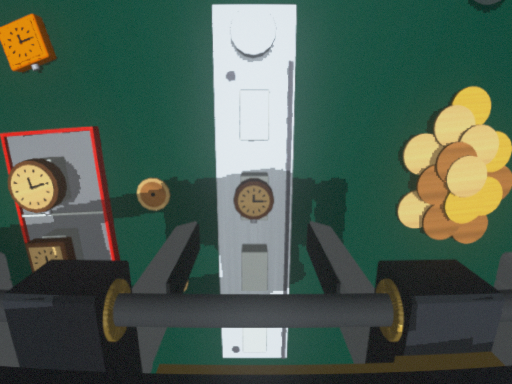

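b is at (254,200), about 2 mm further +y than the TCP, so I correct for that.

Request:
play_rows([
  {"linear": [0.22,0.05,2.0],"spin": 0},
  {"linear": [0,0,2.5],"spin": 0},
  {"linear": [0,0,2.2],"spin": 0},
  {"linear": [0,0,1.6],"spin": 0},
  {"linear": [0,0,1.2],"spin": 0},
  {"linear": [0,0,0],"spin": 0},
  {"linear": [0,0,0],"spin": 0},
])

```text
time: 19.73
tool_pos: [0.6583, 0.1011, 0.0344]
ee_rot: [-3.141, 0.0, 1.469]
wrist_force: [-0.3, 1.9, 0.4]
width: 0.0649
```

Request:
play_rows([
  {"linear": [0,0,0],"spin": 0},
  {"linear": [0,0,0],"spin": 0},
  {"linear": [0,0,0],"spin": 0},
  {"linear": [0,0,0],"spin": 0},
  {"linear": [0,0,0],"spin": 0},
  {"linear": [0,0,0],"spin": 0},
  {"linear": [0,0,0],"spin": 0},
], claw=2.8)

```text
time: 20.32
tool_pos: [0.6593, 0.102, 0.0351]
ee_rot: [3.141, -0.0, 1.47]
wrist_force: [-1.6, -0.9, 3.6]
width: 0.0334
```

Request:
play_rows([
  {"linear": [0,0,-1.0],"spin": 0},
  {"linear": [0,0,-2.0],"spin": 0},
  {"linear": [0,0,-2.5],"spin": -3.2},
  {"linear": [0,0,-1.5],"spin": 0},
  {"linear": [-1.68,-2.67,0],"spin": 0},
  {"linear": [-1.68,-2.67,0],"spin": 0},
  {"linear": [-1.68,-2.67,0],"spin": 0},
  {"linear": [-1.68,-2.67,0],"spin": 0},
  {"linear": [-1.68,-2.67,0],"spin": 0},
  {"linear": [-1.68,-2.67,0],"spin": 0},
  {"linear": [-1.68,-2.67,0],"spin": 0},
  {"linear": [0,0,0],"spin": 0},
])

```text
time: 21.32
tool_pos: [0.4623, -0.0087, 0.104]
ee_rot: [-3.138, 0.001, 1.523]
wrist_force: [0.1, 0.3, -0.9]
width: 0.0332
```

Request:
play_rows([
  {"linear": [0,0,0],"spin": 0},
  {"linear": [0,0,0],"spin": 0},
  {"linear": [0,0,0],"spin": 0},
])

```text
time: 21.57
tool_pos: [0.4682, -0.0068, 0.1051]
ee_rot: [3.14, -0.0, 1.526]
wrist_force: [-0.0, 0.3, -0.8]
width: 0.0333
```

```bash
python3 - <<'E'
from h import *
st(); s=cam('wrist'); o=robot.get_obs(); z=o['tool_pos'][2]+.009; heads(s,'b',z); print(plane(s,[253,250.5],z)); cv2.imwrite('pics/w10.png',s['frame'][:,:,::-1])
E
```

```text
21.57 [ 0.4682 -0.0068  0.1051] [ 3.14  -0.     1.526] [-0.   0.3 -0.8] 0.0333
b 0.9 [253. 248.  61.  72.] [array([467.8,  -4.7]), array([34.5, 34.9]), np.float64(39.0)]
[[ 0.46791642 -0.00655464]]
```

View pics/w10.png

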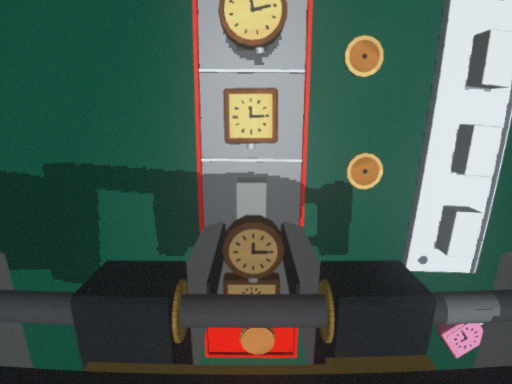

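b is held flat with its hub at (253,251). Its pad is at (251,195), and c (251,116) and a (253,10) sit on theirs. Lowering b.

Request:
play_rows([
  {"linear": [-0.05,-0.13,2.0],"spin": 0},
  {"linear": [0,0,2.0],"spin": 0},
  {"linear": [0,0,1.3],"spin": 0},
  {"linear": [0,0,0.8],"spin": 0},
  {"linear": [0,0,0.4],"spin": 0},
  {"linear": [0,0,0.3],"spin": 0},
  {"linear": [0,0,0.15],"spin": 0},
  {"linear": [0,0,0.05],"spin": 0},
  {"linear": [0,0,0],"spin": 0},
  {"linear": [0,0,0],"spin": 0},
])

```text
time: 22.5
tool_pos: [0.4662, -0.0076, 0.0352]
ee_rot: [3.14, 0.0, 1.526]
wrist_force: [0.9, 1.0, -0.0]
width: 0.0334
```

Request:
play_rows([
  {"linear": [0,0,0],"spin": 0},
  {"linear": [0,0,0],"spin": 0},
  {"linear": [0,0,0],"spin": 0},
  {"linear": [0,0,0],"spin": 0},
  {"linear": [0,0,0],"spin": 0},
], claw=6.0)

```text
time: 22.92
tool_pos: [0.4657, -0.0076, 0.0346]
ee_rot: [3.141, 0.0, 1.526]
wrist_force: [-0.9, 0.1, 0.9]
width: 0.0592
```

Request:
play_rows([
  {"linear": [0,0,-2.0],"spin": 0},
  {"linear": [0,0,-3.0],"spin": 0},
  {"linear": [0,0,-3.5],"spin": 0},
  {"linear": [-1.0,1.0,-3.5],"spin": 0},
  {"linear": [-2.0,2.0,-3.0],"spin": 0},
  {"linear": [-2.0,2.0,-2.5],"spin": 0},
  {"linear": [-2.0,2.0,-2.0],"spin": 0},
  {"linear": [0,0,0],"spin": 0},
  {"linear": [0,0,0],"spin": 0},
  {"linear": [0,0,0],"spin": 0},
])

```text
time: 23.75
tool_pos: [0.5317, -0.0802, 0.2283]
ee_rot: [-3.139, -0.001, 1.525]
wrist_force: [-1.1, 0.3, -0.7]
width: 0.0604
```

```bash
python3 - <<'E'
from h import *
st(); s=cam('wrist'); heads(s); cv2.imwrite('pics/w11.png',s['frame'][:,:,::-1])
t=cam('top'); print('top'); heads(t)
E
```

```text
23.75 [ 0.5317 -0.0802  0.2283] [-3.139e+00 -1.000e-03  1.525e+00] [-1.1  0.3 -0.7] 0.0604
a 0.62 [190.   4.  21.   6.] [array([475.4, 105. ]), array([ 5.7, 19.3]), np.float64(86.4)]
b 0.84 [190. 119.  30.  39.] [array([467.3,  -8.2]), array([34. , 34.7]), np.float64(46.9)]
c 0.96 [190.  48.  36.  44.] [array([470.9,  60.5]), array([41.4, 40.3]), np.float64(86.5)]
c 0.83 [454. 143.  43.  44.] [array([759.8, -50.8]), array([37.2, 42.2]), np.float64(55.9)]
c 0.78 [491. 191.  38.  38.] [array([ 817. , -106.6]), array([39.6, 43.9]), np.float64(56.0)]
d 0.87 [194. 181.  38.  24.] [array([464.3, -78.3]), array([31. , 45.8]), np.float64(87.3)]
top
a 0.86 [222. 253.  23.  23.] [array([475.8, 132.3]), array([44. , 47.5]), np.float64(44.3)]
c 0.78 [342. 168.  22.  26.] [array([ 673.7, -148.3]), array([44.4, 42.1]), np.float64(33.0)]
c 0.77 [175. 251.  21.  20.] [array([479.1, 244.4]), array([38.7, 43.3]), np.float64(12.0)]
c 0.69 [323.  97.  20.  17.] [array([ 837.8, -107.8]), array([38.7, 40.8]), np.float64(55.4)]
d 0.79 [313. 258.  19.  21.] [array([463.7, -76.5]), array([32.4, 46.3]), np.float64(89.0)]
```

View pics/w11.png

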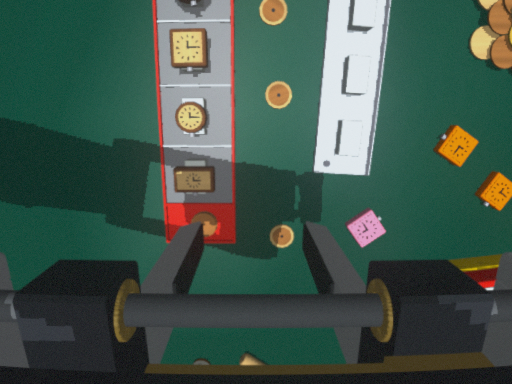

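All four heads are centred on their pads, and the measurements agree to about 1–2 mm. In this view c is at (189,48), b at (191,117), d at (194,180) and part of a at (190,2). Handing in.

```bash
python3 -c "
from h import *
print(robot.close_job()); st()"
```

```text
the job is handed in; nothing more can be done
None
the job is handed in; nothing more can be done
```

All four watch heads are on the tray pads in reverse order, and the job is handed in. As seen from the robot, the oblong head went from leftmost on the rail to the rightmost pad. The small round one is next, then the square one, and the large round one is on the leftmost pad.

- **Handling:** Each head was gripped along x and lowered at the height it was picked up from, plus or minus about 1 mm, before release. The arm then backed off to about 0.23 m. The job took about 24 s, and the wrist readings I saw stayed under 8 N.
- **Last checks:** The final wrist picture shows the heads dial up and level, with the gripper touching nothing. The measured centres are within about 2 mm of their pad centres; the square's reading is slightly off because its crown is counted in the outline.
- **Gaps:** The large round head was cut off in the final wrist view, so I checked it with the top camera instead, which put it about 2 mm from its pad centre. The top camera did not find the small round head, and for the square it reported only the coloured look-alikes. Those two were checked by the wrist camera alone.

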